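Show a phone to the inspection camera, face on and then edge on

ROBOT

A 6-joint arm with a two-finger parallel gripper is mounted at the origin on a cart in front of the work surface, level with it; the furniture and walls round the work are solid. World frame = base frame: x ahead of the robot, y to its left, z up, the work surface at z = 0. Lengths are in m, angles in rad, forces in N, time in s.
With the tool pointing down it reaches from about 0.275 to 0.825 m from the base axis. Payload 4.9 kg.
Tool frame: the origin (TCP) lies midway between the tips of the shut fingers; the grasp point (between the pads) lies 19 mm behind it; z points along the fingers, x is the direction in which the jaws open and shut, and the axes are right-handed (so a half turn about z gives the same grasp; the last joint's range is limited). The gripper opens to 85 mm and grips with 20 to 120 N. Pads are 22 mm wide; open, the fingers measure 114 mm over their backs; the gripper's body (76 mm by 85 mm) begins 54 mm behind the grasp point. The pads swing forward as they close: fully open they stand 13 mm farther back than shut.
Start: joints at [1.095, 0.326, -0.193, 1.052, 0, 1.437], TCP at [0.184, 0.518, 0.231] pointing down, gripper open.
Joint ranges: [-2.65, 2.65], [-0.97, 1.79], [-1.3, 1.35], [-1.93, 2.1], [-1.47, 1.37], [-3.14, 3.14]. Speed limits (rad/s): [2.57, 2.57, 3.14, 3.14, 3.14, 3.14].

INTERFACE

Orientations are given as a unit quaternion [x, y, z, w].
In Python, from cell import arm gives the robot as it stands. The module is installed in compiled form; this text tells all that it offers.
- The arm moves only by the shell command python3 -m jog 'ROWS' [FORCE]. ROWS is JSON, one flat list of numbers, 7 for each row, row after row: the finger opening in m, from 0 to 0.0854, then the shift along the tool's x, y, z in m, then the turn, a rotation vector about the tool's x, y, z in degrees. In form: [jaw, tx, ty, tz, rx, ry, rz, jaw, tx, ty, tz, rx, ry, rz, ...]. A call has 1 to 12 rows; each row is the pose to reach, as a shift and turn from the pose measured when the call began, along the tool's axes at that moment; what a row does not reach only later rows make up. A row lasts 1/12 s, in which the tool goes at most 41.7 mm and 7.16 degrees, less where a joint would pass 70% of its speed; a pose out of reach is approached as far as the arm can. A call with a gripper value outside its range is refused whole. The fingers move at their own pace and stop on an object; FORCE is the grip in N (left out, the last holds). Time passes only in rows, so rows that repeat a pose let the fingers close. It gives the time, the measured TCP pose, the force and the opening at its end, in the units of the state.
- arm.state(): the state, without advancing time (a new reading comes with each control period).
- arm.camera(name): name is "scene" or "top" or "wrist"; returns a dict with "frame" (384x512x3 uint8, blue, green, red), "fovy" (degrees; the focal length in pixels is half the picture's height over the tangent of half this angle, whatever the lens; pixels are square), "cx", "cy" (the principal point, pixels), "k1" (the pictures are not rectified: a ray, as slopes to the right and down, at radius r is drawn at 1 + k1 r^2 times it, then the intrinsics apply), "T" (4x4, takes a point from camera to world coordinates); the wrist camera has in their place "T_tool_cam" (4x4, takes a point from camera to tool coordinates, whose origin is the TCP and whose axes are the tool frame's). Camera axes: x right, y up, looking along -z (the intrinsics and any distortion apply to the point x, -y, -z); pixel columns grow to the right and rows downward; lengths in m; the calibration is good to about 2 mm. A picture is of the moment at which its call begins: read the wrist's pose just before it. There is no depth.
- arm.job_done(): hands the job in, once; it reports no verdict.
The state is a dict: "clock": time; "joint_positions": joint angles; "dq": joint speeds; "tau": joint torques, N m; "tcp_pos": TCP position; "orientation": TCP orientation; "force": force on the tool from outside, world axes, zero at the start; "moment": the same for the moment, N m; "width": finger opening in m.
Only numpy, scipy, OpenCV 4.12 (cv2) and the standard library are available. Lean on these libraries where they do the work, as an engineer would, in place of code of your own. Each camera call takes 0.05 s, during which the arm holds its last target.

TASK

Take the whole phone (the biggest thing in the repair rack) out of the rack and hold it up in the air to the inspection camera, 16 cm from the lens to the middle of the phone, with its screen (the face turned to the robot's left in the rack) square to the lens and centred on it, the phone upright with its long sides level, and keep it still for a second. Then give it a quarter turn about the vertical at the same spot, so that one of its short ends (either one) points at the lens and the camera can see whether the case is bulging, and finish there, still holding it steady in the air. Do not touch the camera or its stand, and leave the small things on the bench where they are.

Things in the scene. Friction and masses are not known exactly. Their poses are not given: they have to be found in the camera images.
- phone: Whole black phone, 146 x 70 x 8 mm, standing loose on a long edge in the rack, top 78 mm above the bench. Origin: centre of the back face. Own x: along the 146 mm; y: along the 70 mm (down, in the rack); z: out of the screen (to the robot's left, in the rack). Pinch it from above across its 8 mm thickness, at the middle of its length.
- phone_mid (a point): The centre of the phone slab, 4 mm from the origin along its z; same axes as the phone.
- rack: Fixed grey rack on a thin mat, z up: base plate 120 (x) x 136 (y) x 8 mm, origin under its centre, turned by up to 0.35 rad. Two combs, at 22 to 42 mm either side of the middle in x, rise to 38 mm above the bench. Three slots 10.5 mm wide run along its x at y = -45, 0 and 45 mm; things stand on the plate and lift straight up. The phone is in any one slot, small fixed boards in the others.
- board_a: Bare circuit board 70 x 33 mm, 8 mm thick with its components, standing in a slot on its long edge, top 41 mm above the bench; not to be moved.
- board_b: Bare circuit board 60 x 38 mm, 8 mm thick with its components, standing in a slot on its long edge, top about 44 mm above the bench; not to be moved.
- camera: Stand of the inspection camera, fixed: base plate 110 x 130 x 14 mm with a steel column of 19 mm diameter, 289 mm high, 30 mm behind the middle (own +y). Origin: centre of the underside of the base; z up. The camera looks level along the stand's own -y, roughly to the robot's right (world -y), turned by up to 0.25 rad.
- lens (a point): Centre of the lens front of the inspection camera, a white box 44 x 42 x 40 mm with a black lens tube of 37 mm diameter, clamped on the column at a height that differs from run to run (lens 180 to 230 mm above the bench). The lens looks along this point's own -y; z is up. It lies 56 mm in front of the stand's origin (own -y).
- camera_head (a joint): Height setting of the camera on its column, 0 to 0.05 m (lens height = 0.18 m + this); clamped stiffly, not to be moved.
- solder_spool: Reel of solder wire, 53 mm diameter, 36 mm high, standing on the bench; leave it. Origin: centre of the underside.
- flux_tin: Open flux tin, 44 mm diameter, 19 mm high; leave it. Origin: centre of the underside.
- glue_red: Small red tube lying flat, 103 x 27 x 20 mm, length along its own x; leave it. Origin: centre of the underside.

How it is judged:
On the way, in this order (a step that is already met when the one before it is completed fails the run):
1. the phone is held clear above the rack (contact force between the fingers and phone above 1 N and height (world z) of phone_mid above 0.12 m), for 0.1 s.
2. the phone is held still and upright with its screen square to the lens, centred, 16 cm away, for a second (contact force between the fingers and phone above 1 N and linear speed of phone below 0.03 m/s and angular speed of phone below 0.15 rad/s and (angle between phone's own y axis and vertical below 0.16 rad or angle between phone's own y axis and vertical above 2.98 rad) and angle between the z axis of phone and the y axis of lens, either way round below 0.16 rad and z of lens in the frame of phone_mid above 0.1 m and y of phone_mid in the frame of lens between -0.19 and -0.13 m and x of phone_mid in the frame of lens between -0.025 and 0.025 m and z of phone_mid in the frame of lens between -0.025 and 0.025 m), for 0.8 s.
At the end, for the whole second after the job is handed in: The gripper holds the phone still in the air, upright with its long sides level, one short end pointing at the lens along the lens axis (within 9 degrees); the lens axis passes within 25 mm of the phone's middle, which is 130 to 190 mm from the lens; nothing else touches it (contact force between the fingers and phone above 1 N and linear speed of phone below 0.03 m/s and angular speed of phone below 0.15 rad/s and (angle between phone's own y axis and vertical below 0.16 rad or angle between phone's own y axis and vertical above 2.98 rad) and angle between the x axis of phone and the y axis of lens, either way round below 0.16 rad and y of phone_mid in the frame of lens between -0.19 and -0.13 m and x of phone_mid in the frame of lens between -0.025 and 0.025 m and z of phone_mid in the frame of lens between -0.025 and 0.025 m and contact force between phone and camera below 0.05 N and contact force between phone and rack below 0.05 N); the arm keeps its last pose, push and grip.
It fails at once if the camera or its stand is touched (contact force between camera and anything else above 1 N).
It fails at once if a small thing on the bench is pushed away by more than 3 cm (distance of any of solder_spool, flux_tin, glue_red from where it was at the start of the episode above 0.03 m).
It also fails if it takes over 35 s, if anything falls off the work surface, if the arm or the gripper's body presses on something with over 40 N, if the wrist force passes 120 N, or if a joint passes its speed limit or range.

## Working session

There is one attempt and no reset: what is moved stays moved. The work goes in short steps, Python scripts to look and compute and a shell command to move; the robot and the scene stay as the last step left them, time stands still between calls to the robot, and variables do not carry over. Pictures are saved under pics/ and viewed, and the job is handed in when it is done.

```bash
mkdir -p pics
cat > h.py <<'E'
import numpy as np, cv2
from cell import arm
from scipy.spatial.transform import Rotation as R
def Ttool(s):
    T=np.eye(4);T[:3,:3]=R.from_quat(s['orientation']).as_matrix();T[:3,3]=s['tcp_pos'];return T
def grab(name):
    s=arm.state();c=arm.camera(name)
    if name=='wrist': c['T']=Ttool(s)@c['T_tool_cam']
    c['T']=np.array(c['T']);return c
def K(c):
    f=c['frame'].shape[0]/2/np.tan(np.radians(c['fovy'])/2)
    return np.array([[f,0,c['cx']],[0,f,c['cy']],[0,0,1.]]),np.array([c['k1'],0,0,0,0.])
def ray(c,uv):
    k,d=K(c);p=cv2.undistortPoints(np.array(uv,float).reshape(-1,1,2),k,d).reshape(-1,2)
    v=np.c_[p[:,0],-p[:,1],-np.ones(len(p))]@c['T'][:3,:3].T
    return c['T'][:3,3],v/np.linalg.norm(v,axis=1,keepdims=True)
def plane(c,uv,z):
    o,v=ray(c,uv);return o+v*((z-o[2])/v[:,2])[:,None]
def proj(c,P):
    q=(np.atleast_2d(P)-c['T'][:3,3])@c['T'][:3,:3];k,d=K(c)
    q=q*[1,-1,-1]
    return cv2.projectPoints(q.reshape(-1,1,3),np.zeros(3),np.zeros(3),k,d)[0].reshape(-1,2)
E
python3 - <<'E'
from h import *
import pickle
print(arm.state())
D={}
for n in['scene','top','wrist']:
    c=grab(n);D[n]=c;cv2.imwrite(f'pics/{n}0.png',c['frame']);print(n,c['fovy'],c['cx'],c['cy'],c['k1'],c['T'].round(3).tolist())
pickle.dump(D,open('d0.pkl','wb'))
E
```

```text
{'clock': 0.0, 'joint_positions': array([ 1.09481239e+00,  3.26931665e-01, -1.93578612e-01,  1.05198015e+00,
        3.77889769e-05,  1.43659497e+00]), 'dq': array([-0.00064728, -0.00150622, -0.00116108,  0.0019693 , -0.00081169,
        0.00055793]), 'tau': array([-1.30999837e-03, -4.43401301e+01,  2.62439346e+01,  1.55151403e-02,
       -3.03571251e-04,  1.10696979e-05]), 'tcp_pos': array([0.18405829, 0.51768533, 0.23051047]), 'orientation': array([ 8.17057576e-01,  5.76555461e-01, -7.59941440e-04,  3.74623837e-04]), 'force': array([-0.7231907 , -0.47212699,  0.27700095]), 'moment': array([-0.01923968,  0.03442596, -0.04149865]), 'width': 0.08573439398312084}
scene 55.064290067129335 249.34773987348868 188.72678174904397 -0.0004831736965866237 [[-0.458, 0.546, -0.702, -0.075], [-0.889, -0.261, 0.377, 0.455], [0.022, 0.796, 0.605, 0.671], [0.0, 0.0, 0.0, 1.0]]
top 55.987124765794334 254.09092733886737 193.3987995110721 -0.028069719958483157 [[-0.004, 0.998, -0.069, 0.48], [-1.0, -0.003, 0.026, 0.13], [0.025, 0.069, 0.997, 0.979], [0.0, 0.0, 0.0, 1.0]]
wrist 64.53084323662064 253.10496306278694 196.21659139724815 -0.03762913099693855 [[0.336, -0.892, -0.302, 0.107], [0.942, 0.318, 0.108, 0.546], [-0.0, -0.321, 0.947, 0.373], [0.0, 0.0, 0.0, 1.0]]
```

View pics/scene0.png

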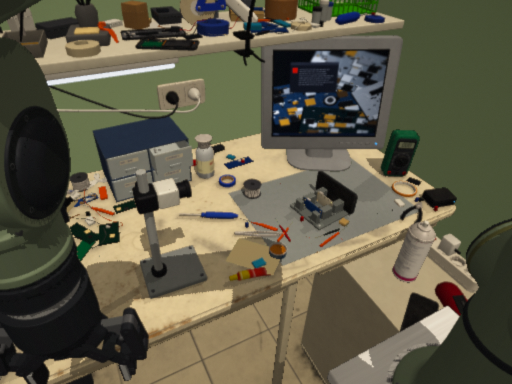

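View pics/top0.png

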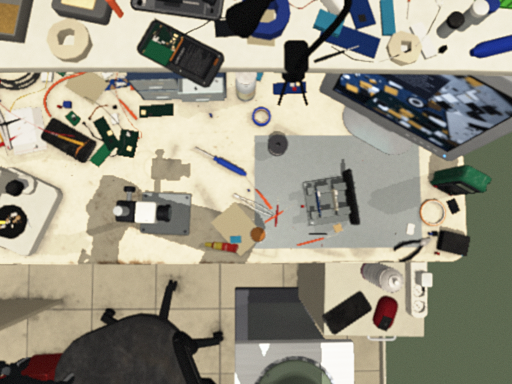

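View pics/wrist0.png

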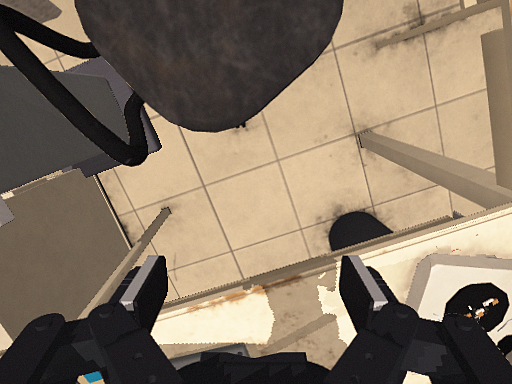

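The scene view shows the phone, black, in the outer rack slot at about (337,192). The top view has it at about (349,197), the inspection camera's head at (145,211) and its column near (122,210). I'll zoom in on both.

Run:
```python
import cv2
t=cv2.imread('pics/top0.png');s=cv2.imread('pics/scene0.png')
cv2.imwrite('pics/z1.png',cv2.resize(t[155:255,280:380],None,fx=6,fy=6,interpolation=2))
cv2.imwrite('pics/z2.png',cv2.resize(t[170:260,100:200],None,fx=6,fy=6,interpolation=2))
cv2.imwrite('pics/z3.png',cv2.resize(s[150:240,270:370],None,fx=6,fy=6,interpolation=2))
cv2.imwrite('pics/z4.png',cv2.resize(s[160:300,110:230],None,fx=4,fy=4,interpolation=2))
```

```text
(no output)
```

View pics/z1.png

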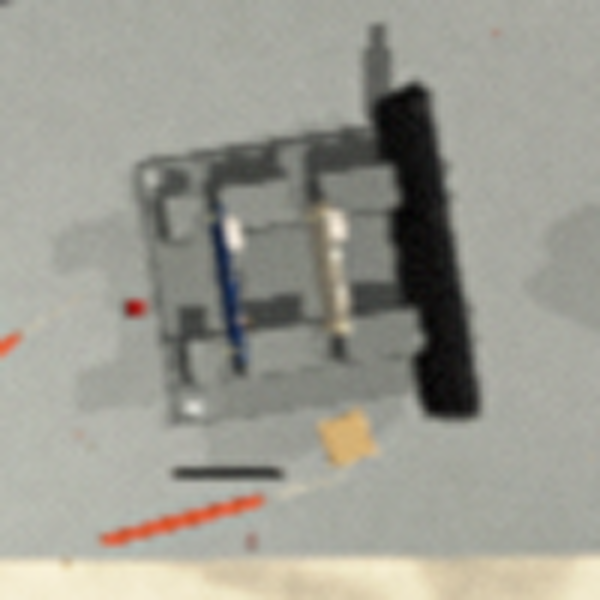

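View pics/z2.png

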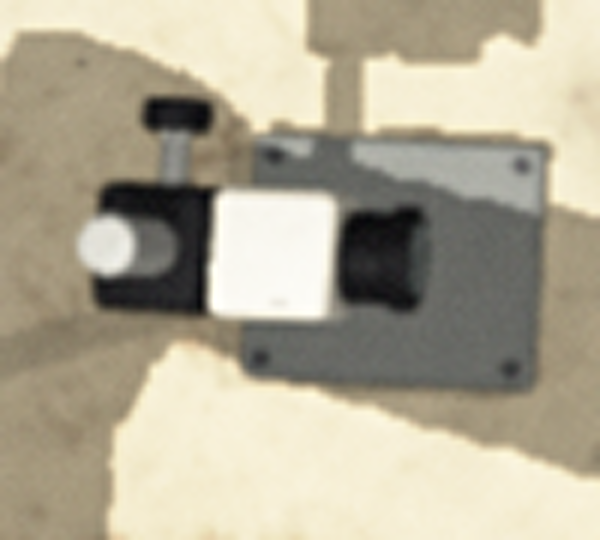

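View pics/z3.png

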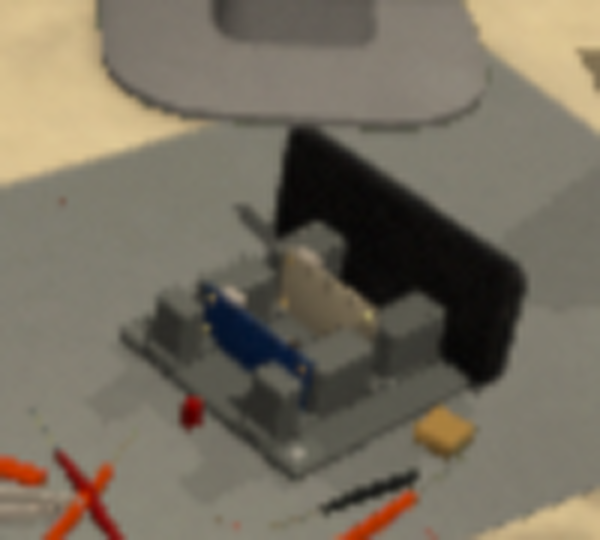

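View pics/z4.png

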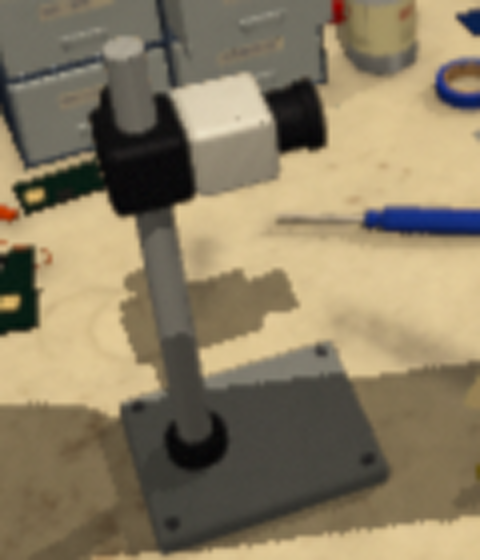

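```bash
cat > m.py <<'E'
from h import *
import pickle
D=pickle.load(open('d0.pkl','rb'));t=D['top'];s=D['scene']
Z1=lambda p:[280+(p[0]+.5)/6-.5,155+(p[1]+.5)/6-.5]
Z2=lambda p:[100+(p[0]+.5)/6-.5,170+(p[1]+.5)/6-.5]
Z3=lambda p:[270+p[0]/6-.4,150+p[1]/6-.4]
Z4=lambda p:[110+p[0]/4-.4,160+p[1]/4-.4]
def tri(a,b):
    o1,v1=ray(t,[a]);o2,v2=ray(s,[b]);v1=v1[0];v2=v2[0]
    x=np.linalg.lstsq(np.c_[v1,-v2],o2-o1,rcond=None)[0]
    p,q=o1+x[0]*v1,o2+x[1]*v2;return (p+q)/2,np.linalg.norm(p-q)
a=plane(t,[Z1(p) for p in[(424,88),(478,412),(383,95),(425,412)]],.078);print('phone top edge, top cam',a.round(4).tolist(),np.linalg.norm(a[0]-a[1]))
b=plane(s,[Z3(p) for p in[(300,128),(522,272)]],.078);print('scene',b.round(4).tolist(),np.linalg.norm(b[0]-b[1]))
c=plane(t,[Z2(p) for p in[(255,138),(548,146),(535,389),(243,379)]],.014);print('base',c.round(4).tolist(),c.mean(0),[np.linalg.norm(c[i]-c[i-1]).round(4) for i in range(4)])
c2=plane(s,[Z4(p) for p in[(125,403),(332,345),(387,470),(165,545)]],.014);print('base scene',c2.round(4).tolist(),c2.mean(0))
print('col',plane(t,[Z2((107,246))],.289),plane(s,[Z4((123,48))],.289))
print('box front far',tri(Z2((333,195)),Z4((258,77))),'near',tri(Z2((333,318)),Z4((277,135))))
d=plane(t,[Z1(p) for p in[(137,163),(172,424)]],.008);print('rack left edge',d,np.linalg.norm(d[0]-d[1]))
print('rackscene',plane(s,[Z3(p) for p in[(122,335),(297,474)]],.008))
E
python3 m.py
```

```text
phone top edge, top cam [[0.6034, -0.1373, 0.078], [0.4667, -0.1571, 0.078], [0.6004, -0.1197, 0.078], [0.4669, -0.1346, 0.078]] 0.1380548269107225
scene [[0.6, -0.1339, 0.078], [0.4662, -0.1561, 0.078]] 0.13563759158982341
base [[0.5499, 0.404, 0.014], [0.546, 0.274, 0.014], [0.4385, 0.279, 0.014], [0.4434, 0.4076, 0.014]] [0.4944573  0.34115314 0.014     ] [np.float64(0.1066), np.float64(0.1301), np.float64(0.1077), np.float64(0.1287)]
base scene [[0.5506, 0.4003, 0.014], [0.5416, 0.2764, 0.014], [0.4379, 0.2823, 0.014], [0.4433, 0.4061, 0.014]] [0.49333237 0.34125469 0.014     ]
col [[0.49596802 0.37220297 0.289     ]] [[0.49768058 0.37153488 0.289     ]]
box front far (array([0.51317614, 0.31019205, 0.24429292]), np.float64(0.003948773698606895)) near (array([0.4723836 , 0.31302129, 0.23732327]), np.float64(0.0004066105058765025))
rack left edge [[ 0.57876169 -0.02614229  0.008     ]
 [ 0.46108425 -0.04035505  0.008     ]] 0.11853261453132773
rackscene [[ 0.57468577 -0.02503722  0.008     ]
 [ 0.46085091 -0.04329398  0.008     ]]
```

```bash
cat > go.py <<'E'
from h import *
import sys
x,y,z,yaw=map(float,sys.argv[1:5])  # yaw: direction of tool x in world, rad; tool down
s=arm.state();T=Ttool(s)
best=None
for k in(0,np.pi) if len(sys.argv)<6 else (0,):
    a=yaw+k
    Rt=np.c_[[np.cos(a),np.sin(a),0],[np.sin(a),-np.cos(a),0],[0,0,-1]]
    rv=np.degrees(R.from_matrix(T[:3,:3].T@Rt).as_rotvec())
    print('yaw',round(a,3),'shift',(T[:3,:3].T@(np.array([x,y,z])-T[:3,3])).round(4),'rot',rv.round(2))
print('now yaw',np.arctan2(T[1,0],T[0,0]).round(3),'pos',T[:3,3].round(4),'q',np.round(s['joint_positions'],3),s['clock'],s['width'])
E
python3 go.py 0.33 0 0.30 1.72; python3 go.py 0.533 -0.142 0.20 1.72
python3 - <<'E'
import sys;sys.argv=['']
from m import *
o=np.array([.4940,.3412]);
for psi in(.04,):
  d=np.array([np.sin(psi),np.cos(psi)]);r=np.array([d[1],-d[0]]);L=o-.056*d
  th=np.linspace(0,2*np.pi,60)
  for h in(.21,.22,.23):
    P=np.c_[L+.0185*np.cos(th)[:,None]*r, h+.0185*np.sin(th)]
    for n,c,(x0,y0,w,hh,f) in(('t',t,(100,170,100,90,6)),('s',s,(170,160,50,50,8))):
      im=cv2.resize(c['frame'][y0:y0+hh,x0:x0+w],None,fx=f,fy=f,interpolation=2)
      p=((proj(c,P)-[x0,y0]+.5)*f).astype(int);cv2.polylines(im,[p],True,(0,0,255),1);cv2.imwrite(f'pics/lens_{n}_{int(h*1000)}.png',im)
ims=[cv2.imread(f'pics/lens_s_{h}.png') for h in(210,220,230)]
cv2.imwrite('pics/ls.png',cv2.resize(cv2.hconcat(ims),(798,266)))
ims=[cv2.imread(f'pics/lens_t_{h}.png')[150:420,180:500] for h in(210,220,230)]
cv2.imwrite('pics/lt.png',cv2.resize(cv2.hconcat(ims),(800,225)))
E
```

```text
yaw 1.72 shift [-0.439   0.311  -0.0688] rot [ -0.03   0.07 -28.13]
yaw 4.862 shift [-0.439   0.311  -0.0688] rot [1.0000e-01 4.0000e-02 1.5187e+02]
now yaw 1.229 pos [0.1841 0.5178 0.2307] q [ 1.095  0.327 -0.193  1.052  0.     1.437] 0.15 0.0853941855820057
yaw 1.72 shift [-0.5047  0.5499  0.0312] rot [ -0.03   0.07 -28.13]
yaw 4.862 shift [-0.5047  0.5499  0.0312] rot [1.0000e-01 4.0000e-02 1.5187e+02]
now yaw 1.229 pos [0.1841 0.5178 0.2307] q [ 1.095  0.327 -0.193  1.052  0.     1.437] 0.15 0.0853941855820057
phone top edge, top cam [[0.6034, -0.1373, 0.078], [0.4667, -0.1571, 0.078], [0.6004, -0.1197, 0.078], [0.4669, -0.1346, 0.078]] 0.1380548269107225
scene [[0.6, -0.1339, 0.078], [0.4662, -0.1561, 0.078]] 0.13563759158982341
base [[0.5499, 0.404, 0.014], [0.546, 0.274, 0.014], [0.4385, 0.279, 0.014], [0.4434, 0.4076, 0.014]] [0.4944573  0.34115314 0.014     ] [np.float64(0.1066), np.float64(0.1301), np.float64(0.1077), np.float64(0.1287)]
base scene [[0.5506, 0.4003, 0.014], [0.5416, 0.2764, 0.014], [0.4379, 0.2823, 0.014], [0.4433, 0.4061, 0.014]] [0.49333237 0.34125469 0.014     ]
col [[0.49596802 0.37220297 0.289     ]] [[0.49768058 0.37153488 0.289     ]]
box front far (array([0.51317614, 0.31019205, 0.24429292]), np.float64(0.003948773698606895)) near (array([0.4723836 , 0.31302129, 0.23732327]), np.float64(0.0004066105058765025))
rack left edge [[ 0.57876169 -0.02614229  0.008     ]
 [ 0.46108425 -0.04035505  0.008     ]] 0.11853261453132773
rackscene [[ 0.57468577 -0.02503722  0.008     ]
 [ 0.46085091 -0.04329398  0.008     ]]
```

View pics/ls.png

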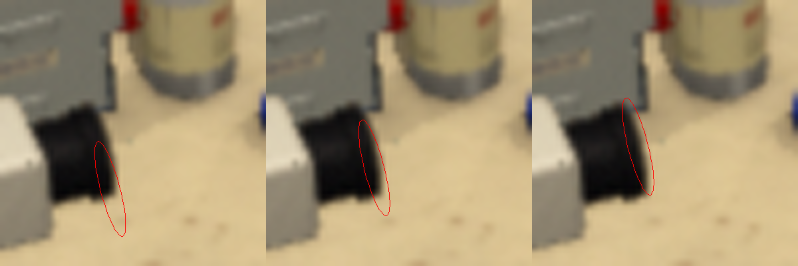

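View pics/lt.png

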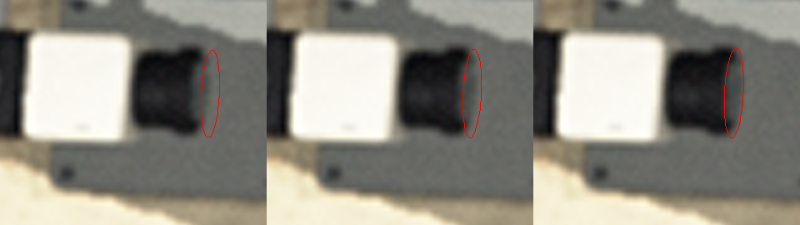

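The lens circle fits best near z 0.225 with the front at y ≈ 0.288. I'll move to a waypoint short of the camera stand.

```bash
python3 -m jog '[0.05,-0.018,0.012,-0.006,0,0,-1, 0.05,-0.05,0.035,-0.014,0,0,-3, 0.05,-0.083,0.059,-0.022,0,0,-6, 0.05,-0.116,0.082,-0.03,0,0,-8, 0.05,-0.149,0.106,-0.036,0,0,-11, 0.05,-0.182,0.129,-0.042,0,0,-13, 0.05,-0.215,0.152,-0.048,0,0,-16, 0.05,-0.248,0.176,-0.054,0,0,-18, 0.05,-0.281,0.199,-0.06,0,0,-21, 0.05,-0.314,0.222,-0.065,0,0,-24, 0.05,-0.347,0.246,-0.069,0,0,-26, 0.05,-0.375,0.266,-0.069,0,0,-28]'; python3 go.py 0.533 -0.142 0.2 1.72
```

```text
clock: 1.15
tcp_pos: [0.3095, 0.0732, 0.301]
orientation: [0.653, 0.757, -0.0, 0.001]
force: [1.4, 0.6, 0.2]
width: 0.0499
yaw 1.72 shift [-0.2457  0.1892  0.1016] rot [ 0.07  0.1  -0.07]
yaw 4.862 shift [-0.2457  0.1892  0.1016] rot [ 1.5000e-01 -1.1000e-01  1.7993e+02]
now yaw 1.719 pos [0.3095 0.0732 0.301 ] q [ 0.000e+00 -1.680e-01 -5.580e-01  1.179e+00 -1.000e-03 -1.480e-01] 1.15 0.049895859836749185
```

```bash
python3 -m jog '[0.05,-0.015,0.011,0.006,0,0,0, 0.05,-0.04,0.03,0.016,0,0,0, 0.05,-0.068,0.052,0.028,0,0,0, 0.05,-0.096,0.074,0.04,0,0,0, 0.05,-0.124,0.096,0.052,0,0,0, 0.05,-0.152,0.118,0.064,0,0,0, 0.05,-0.18,0.14,0.076,0,0,0, 0.05,-0.208,0.16,0.087,0,0,0, 0.05,-0.23,0.177,0.096,0,0,0, 0.05,-0.242,0.187,0.101,0,0,0, 0.05,-0.246,0.189,0.102,0,0,0, 0.05,-0.246,0.189,0.102,0,0,0]'
python3 - <<'E'
from h import *
import pickle
w=grab('wrist');t=grab('top');pickle.dump((w,t),open('d1.pkl','wb'))
cv2.imwrite('pics/w1.png',w['frame']);cv2.imwrite('pics/t1.png',t['frame'])
E
python3 go.py 0.533 -0.142 0.2 1.72
```

```text
clock: 2.15
tcp_pos: [0.5327, -0.1429, 0.1986]
orientation: [0.653, 0.757, -0.0, 0.0]
force: [-1.1, -0.6, 0.2]
width: 0.0499
yaw 1.72 shift [-0.0005  0.0009 -0.0003] rot [ 0.02  0.05 -0.05]
yaw 4.862 shift [-0.0005  0.0009 -0.0003] rot [ 8.0000e-02 -3.0000e-02  1.7995e+02]
now yaw 1.719 pos [ 0.532  -0.1417  0.1997] q [-0.394  0.35  -0.243  0.977 -0.001 -0.542] 2.25 0.04964732706964063
```

View pics/w1.png

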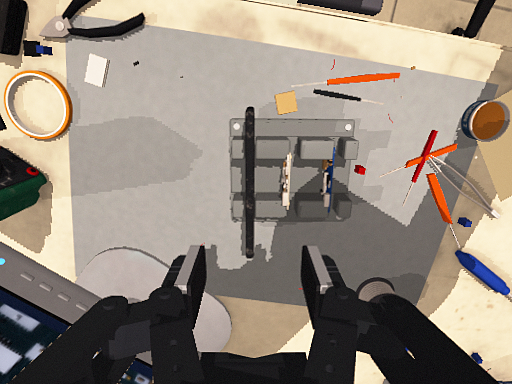

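The wrist view shows the phone edge-on as a thin black bar from about (250,107) to (250,257). Next I'll measure its top face at z = 0.078.

Run:
```python
from h import *
import pickle
w,t=pickle.load(open('d1.pkl','rb'))
g=w['frame'].max(2)
m=(g<55).astype(np.uint8);m[:, :225]=0;m[:,275:]=0;m[:95]=0;m[270:]=0
n,l,st,c=cv2.connectedComponentsWithStats(m);i=1+st[1:,4].argmax();print(st[i])
ys=[112,130,150,170,190,210,230,250]
for y in ys:
    x=np.where(l[y]==i)[0];print(y,x.min(),x.max(),end='; ')
ps=[]
for y in ys:
    x=np.where(l[y]==i)[0];ps.append([(x.min()+x.max())/2,y])
P=plane(w,ps,.078);print(P.round(4).tolist());f=np.polyfit(P[:,0],P[:,1],1);print('yaw',np.arctan(f[0]))
y0,hh=st[i][1],st[i][3]
E_=plane(w,[[ps[0][0],y0],[ps[-1][0],y0+hh]],.078);print('ends',E_,np.linalg.norm(E_[0]-E_[1]),E_.mean(0))
cv2.imwrite('pics/w1z.png',cv2.resize(w['frame'][95:270,200:300],None,fx=3.4,fy=3.4,interpolation=2))
```

```text
[ 241  107   14  145 1150]
112 246 253; 130 245 253; 150 245 254; 170 246 253; 190 246 253; 210 245 254; 230 246 252; 250 252 252; [[0.4665, -0.1556, 0.078], [0.4813, -0.1539, 0.078], [0.4983, -0.151, 0.078], [0.516, -0.1485, 0.078], [0.5345, -0.1459, 0.078], [0.5538, -0.1431, 0.078], [0.574, -0.1407, 0.078], [0.5948, -0.1348, 0.078]]
yaw 0.15314298584751068
ends [[ 0.46250629 -0.1561392   0.078     ]
 [ 0.59699745 -0.13445199  0.078     ]] 0.13622851826163976 [ 0.52975187 -0.14529559  0.078     ]
```

View pics/w1z.png

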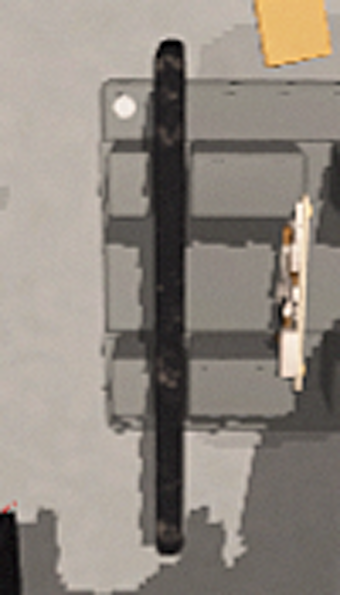

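Several estimates put the phone's centre at about (0.533, -0.1455) with a yaw of 0.15, so the tool yaw is already right. I'll shift slightly, descend and close.

```bash
python3 -m jog '[0.05,-0.004,0.0005,0.01,0,0,0, 0.05,-0.004,0.0005,0.03,0,0,0, 0.05,-0.004,0.0005,0.055,0,0,0, 0.05,-0.004,0.0005,0.08,0,0,0, 0.05,-0.004,0.0005,0.105,0,0,0, 0.05,-0.004,0.0005,0.125,0,0,0, 0.05,-0.004,0.0005,0.14,0,0,0, 0.05,-0.004,0.0005,0.15,0,0,0, 0.05,-0.004,0.0005,0.155,0,0,0, 0.05,-0.004,0.0005,0.156,0,0,0, 0.05,-0.004,0.0005,0.156,0,0,0, 0.05,-0.004,0.0005,0.156,0,0,0]' 60
python3 - <<'E'
from h import *
w=grab('wrist');s=grab('scene')
cv2.imwrite('pics/w2.png',w['frame']);cv2.imwrite('pics/s2.png',cv2.resize(s['frame'][120:250,250:400],None,fx=4,fy=4,interpolation=2))
E
python3 go.py 0.533 -0.1455 0.044 1.722
```

```text
clock: 3.25
tcp_pos: [0.5339, -0.1459, 0.0446]
orientation: [0.653, 0.758, 0.0, 0.001]
force: [0.2, 0.6, -0.8]
width: 0.0502
yaw 1.722 shift [ 0.0006 -0.0008  0.0007] rot [ 0.11  0.11 -0.17]
yaw 4.864 shift [ 0.0006 -0.0008  0.0007] rot [ 1.7000e-01 -1.8000e-01  1.7983e+02]
now yaw 1.719 pos [ 0.5339 -0.146   0.0447] q [-0.4    0.525 -0.419  0.624 -0.001 -0.548] 3.35 0.04996730244303115
```

View pics/w2.png

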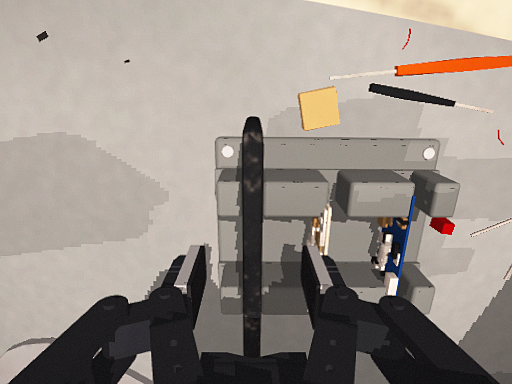

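View pics/s2.png

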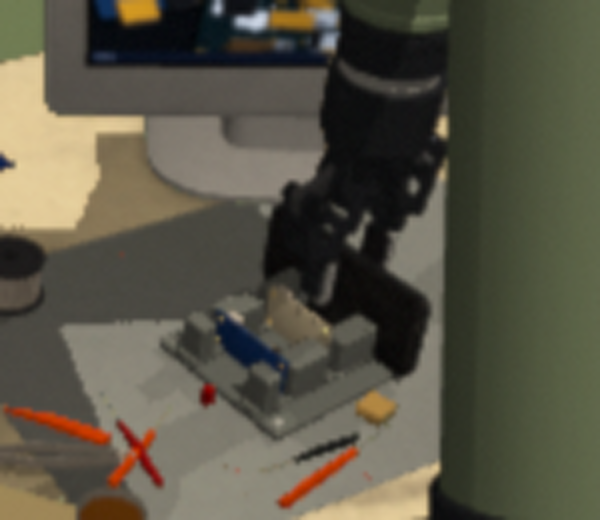

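The phone bar at column 252 is midway between the pads (inner edges at about 203 and 304). Closing now.

```bash
python3 -m jog '[0.03,0,0,0,0,0,0, 0.02,0,0,0,0,0,0, 0.01,0,0,0,0,0,0, 0.0,0,0,0,0,0,0, 0.0,0,0,0,0,0,0, 0.0,0,0,0,0,0,0, 0.0,0,0,0,0,0,0, 0.0,0,0,0,0,0,0]' 60; python3 go.py 0.533 -0.1455 0.25 1.722
```

```text
clock: 4.02
tcp_pos: [0.5343, -0.1462, 0.0451]
orientation: [0.653, 0.758, 0.0, 0.002]
force: [-0.7, -0.0, 6.0]
width: 0.0067
yaw 1.722 shift [ 0.0004 -0.0006 -0.2049] rot [ 0.15  0.13 -0.17]
yaw 4.864 shift [ 0.0004 -0.0006 -0.2049] rot [  0.21  -0.24 179.83]
now yaw 1.719 pos [ 0.5343 -0.1462  0.0451] q [-0.4    0.524 -0.419  0.625 -0.001 -0.548] 4.0167 0.006745576056756332
```

```bash
python3 -m jog '[0,0,0,-0.005,0,0,0, 0,0,0,-0.015,0,0,0, 0,0,0,-0.03,0,0,0, 0,0,0,-0.05,0,0,0, 0,0,0,-0.07,0,0,0, 0,0,0,-0.09,0,0,0, 0,0,0,-0.11,0,0,0, 0,0,0,-0.13,0,0,0, 0,0,0,-0.15,0,0,0, 0,0,0,-0.167,0,0,0, 0,0,0,-0.178,0,0,0, 0,0,0,-0.182,0,0,0]'
python3 - <<'E'
from h import *
for n in('scene','top','wrist'):
  c=grab(n);cv2.imwrite(f'pics/{n}3.png',c['frame'])
E
python3 go.py 0.486 0.128 0.227 1.531 1
```

```text
clock: 5.02
tcp_pos: [0.5345, -0.1461, 0.2296]
orientation: [0.653, 0.758, 0.001, 0.003]
force: [0.7, -0.5, -0.6]
width: 0.0072
yaw 1.531 shift [ 0.2778 -0.0066 -0.0007] rot [ 0.16  0.11 10.77]
now yaw 1.719 pos [ 0.5335 -0.1457  0.227 ] q [-4.00e-01  3.32e-01 -1.95e-01  1.04e+00 -1.00e-03 -5.48e-01] 5.1667 0.006883521991647089
```

View pics/scene3.png

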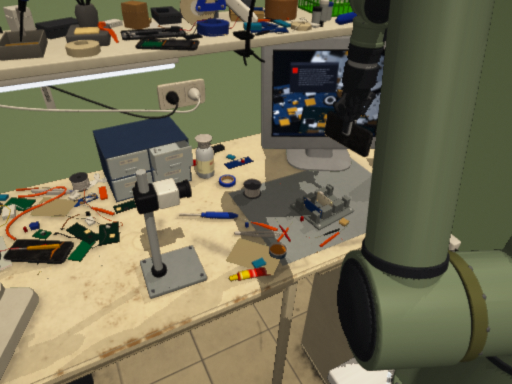

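View pics/wrist3.png

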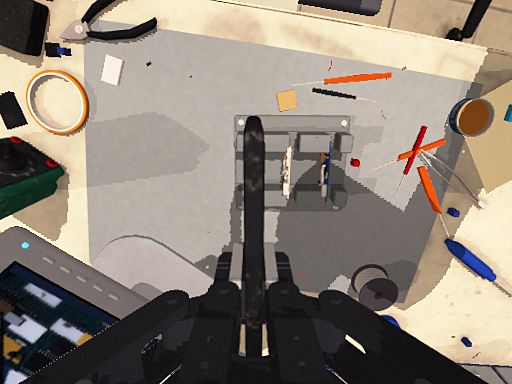

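The phone is clear of the rack and hangs straight in the grip. Carrying it to the lens.

```bash
python3 -m jog '[0,0.008,0,0,0,0,0.5, 0,0.025,-0.001,0,0,0,1, 0,0.05,-0.002,0,0,0,2, 0,0.08,-0.002,0,0,0,3.2, 0,0.112,-0.003,0,0,0,4.5, 0,0.144,-0.004,0,0,0,5.8, 0,0.176,-0.004,0,0,0,7, 0,0.206,-0.005,0,0,0,8.2, 0,0.234,-0.006,0,0,0,9.3, 0,0.256,-0.006,0,0,0,10.2, 0,0.271,-0.007,0,0,0,10.8, 0,0.278,-0.007,0,0,0,10.8]'
python3 - <<'E'
from h import *
import pickle
D={}
for n in('scene','top','wrist'):
  c=grab(n);D[n]=c;cv2.imwrite(f'pics/{n}4.png',c['frame'])
pickle.dump(D,open('d4.pkl','wb'))
s=cv2.imread('pics/scene4.png')[130:290,110:330];t=cv2.imread('pics/top4.png')[130:260,90:290]
cv2.imwrite('pics/s4.png',cv2.resize(s,None,fx=3.6,fy=3.6,interpolation=2));cv2.imwrite('pics/t4.png',cv2.resize(t,None,fx=4,fy=4,interpolation=2))
E
python3 go.py 0.486 0.128 0.227 1.531 1
```

```text
clock: 6.17
tcp_pos: [0.4837, 0.1304, 0.2253]
orientation: [0.72, 0.694, -0.0, 0.001]
force: [-0.0, 0.2, -1.0]
width: 0.0073
yaw 1.531 shift [-0.0003  0.001  -0.0013] rot [0.1  0.14 0.04]
now yaw 1.532 pos [0.485  0.1283 0.2257] q [ 0.113  0.24  -0.326  1.003 -0.003  0.152] 6.3167 0.007159014094496789
```

View pics/s4.png

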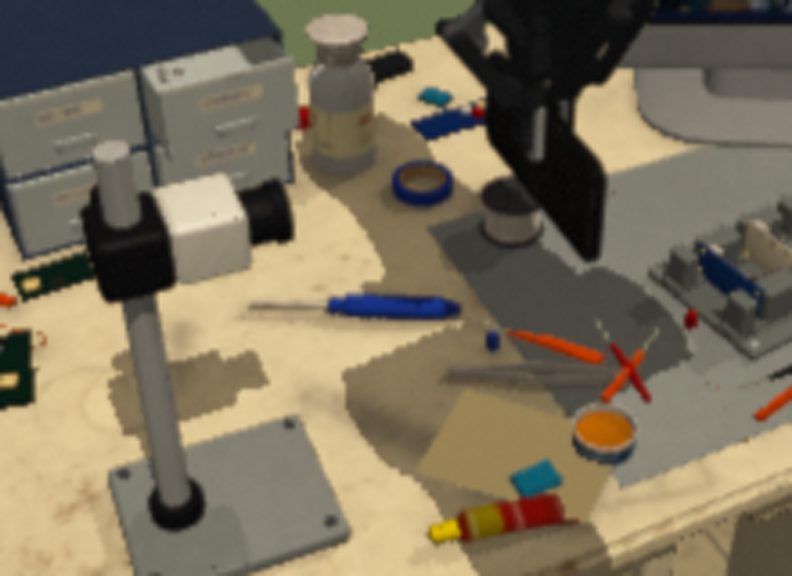

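View pics/t4.png

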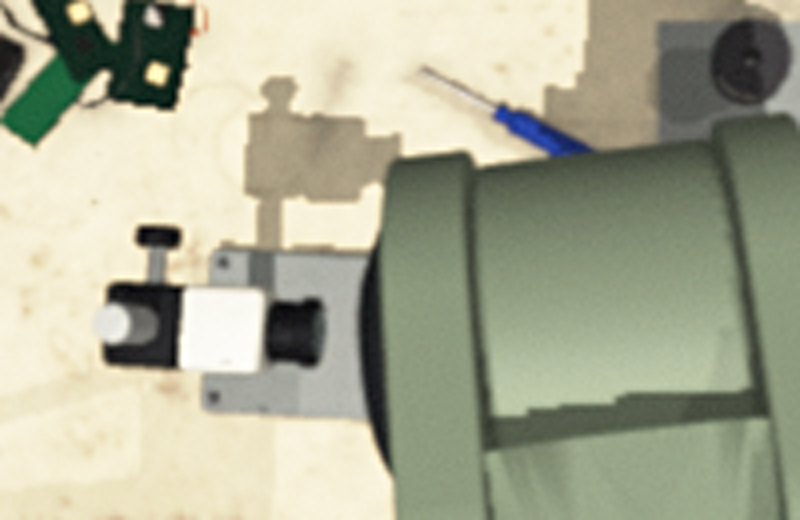

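View pics/wrist4.png

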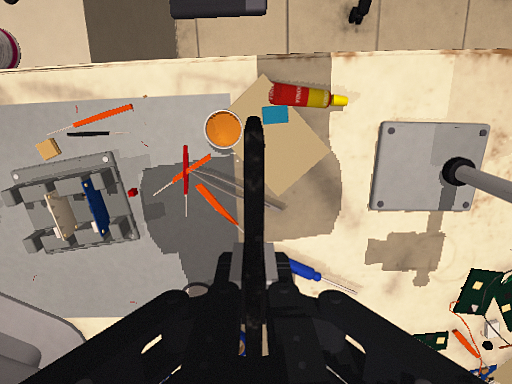

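The scene view shows the phone facing the lens at about the right height. I'll check how level it is, and recheck the stand's axis from the wrist view.

Run:
```python
from h import *
import pickle
D=pickle.load(open('d4.pkl','rb'));w=D['wrist'];s=D['scene']
c=plane(w,[(386,122),(489,126),(474,211),(370,209)],.014);print(c.round(4).tolist(),c.mean(0).round(4))
for a,b in((0,1),(3,2)):
  d=c[b]-c[a];print(np.linalg.norm(d),d[0]/d[1])
# phone corners on the screen plane
n=np.array([.04,.999,0]);p0=np.array([.485,.128,.22])+.004*n
o,v=ray(s,[[110+x/3.6,130+y/3.6] for x,y in[(602,180),(590,256),(492,150)]])
P=o+v*(((p0-o)@n)/(v@n))[:,None];print('near-top, near-bottom, far-bottom',P.round(4).tolist())
```

```text
[[0.4391, 0.2835, 0.014], [0.4471, 0.4066, 0.014], [0.5539, 0.4091, 0.014], [0.5456, 0.2738, 0.014]] [0.4964 0.3432 0.014 ]
0.12339776756697168 0.06469727024255256
0.13555926132679832 0.061036480384323424
near-top, near-bottom, far-bottom [[0.4081, 0.1351, 0.2551], [0.4142, 0.1348, 0.198], [0.5466, 0.1295, 0.1867]]
```

Run:
```python
from h import *
import pickle
D=pickle.load(open('d4.pkl','rb'));s=D['scene']
im=s['frame'].copy()
psi=.05;n=np.array([psi,1,0])/np.hypot(1,psi);r=np.array([n[1],-n[0],0]);u=np.array([0,0,1.])
c0=np.array([.485,.128,.2237])
k=4;z=cv2.resize(im[130:210,220:320],None,fx=6,fy=6,interpolation=2)
for a,col in((0,(0,0,255)),):
  P=[c0+sy*.004*n+sx*.073*r+sz*.035*u for sy in(1,) for sx,sz in((1,1),(-1,1),(-1,-1),(1,-1))]
  p=((proj(s,np.array(P))-[220,130]+.5)*6).astype(int);cv2.polylines(z,[p],True,col,1)
cv2.imwrite('pics/chk.png',z)
```

```text
(no output)
```

View pics/chk.png

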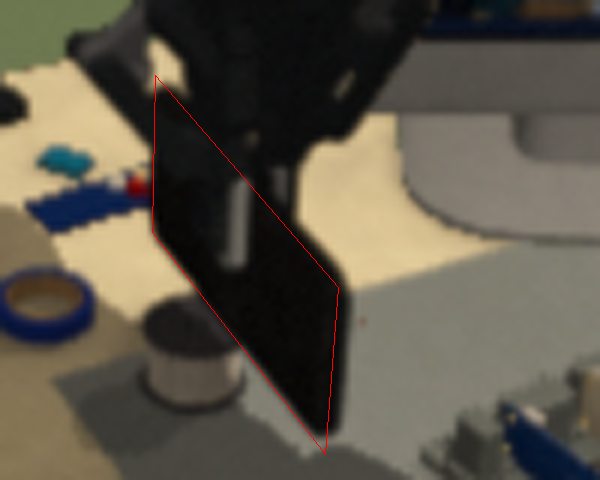

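The drawn outline (a check only) matches the phone: it is level and within about 2 mm of the expected position. I'll hold still for about 1.3 s, with a tiny yaw trim first.

```bash
python3 -m jog '[0,0,0,0,0,0,0.4, 0,0,0,0,0,0,0.4, 0,0,0,0,0,0,0.4, 0,0,0,0,0,0,0.4, 0,0,0,0,0,0,0.4, 0,0,0,0,0,0,0.4, 0,0,0,0,0,0,0.4, 0,0,0,0,0,0,0.4, 0,0,0,0,0,0,0.4, 0,0,0,0,0,0,0.4, 0,0,0,0,0,0,0.4, 0,0,0,0,0,0,0.4]'; python3 -m jog '[0,0,0,0,0,0,0,0,0,0,0,0,0,0,0,0,0,0,0,0,0,0,0,0,0,0,0,0]'; python3 go.py 0.485 0.1275 0.2265 -0.05 1;python3 go.py 0.485 0.1275 0.2265 3.0916 1; python3 -c "
from h import *
print(arm.state()['dq'].round(4))"
```

```text
clock: 7.32
tcp_pos: [0.485, 0.1283, 0.2257]
orientation: [0.723, 0.691, -0.0, 0.001]
force: [0.2, 0.2, -0.2]
width: 0.0072
clock: 7.65
tcp_pos: [0.485, 0.1284, 0.2257]
orientation: [0.723, 0.691, -0.0, 0.001]
force: [0.3, 0.1, -2.0]
width: 0.007
yaw -0.05 shift [-0.0009  0.0001 -0.0008] rot [1.900e-01 3.000e-02 9.023e+01]
now yaw 1.525 pos [0.485  0.1284 0.2257] q [ 0.113  0.24  -0.326  1.003 -0.003  0.159] 7.65 0.006972627618920213
yaw 3.092 shift [-0.0009  0.0001 -0.0008] rot [-3.000e-02  1.900e-01 -8.977e+01]
now yaw 1.525 pos [0.485  0.1284 0.2257] q [ 0.113  0.24  -0.326  1.003 -0.003  0.159] 7.65 0.006972627618920213
[-0.0018  0.0006 -0.0005 -0.0014  0.0003 -0.0012]
```

I'll turn by −90° about tool z, which swings the wrist camera away from the stand.

```bash
python3 -m jog '[0,0,0,0,0,0,-1, 0,0,0,0,0,0,-4, 0,0,0,0,0,0,-9, 0,0,0,0,0,0,-14.5, 0,0,0,0,0,0,-20, 0,0,0,0,0,0,-25.5, 0,0,0,0,0,0,-31, 0,0,0,0,0,0,-36, 0,0,0,0,0,0,-40, 0,0,0,0,0,0,-43, 0,0,0,0,0,0,-45, 0,0,0,0,0,0,-45]'; python3 go.py 0.485 0.1275 0.2265 3.0916 1
```

```text
clock: 8.65
tcp_pos: [0.485, 0.1284, 0.2257]
orientation: [0.403, 0.915, -0.001, 0.001]
force: [0.4, 0.6, -0.6]
width: 0.007
yaw 3.092 shift [-0.0006 -0.0006 -0.0008] rot [ -0.09   0.15 -44.71]
now yaw 2.311 pos [0.485  0.1284 0.2257] q [ 0.113  0.24  -0.326  1.003 -0.003 -0.627] 8.65 0.006999809977305169
```

```bash
python3 -m jog '[0,0,0,0,0,0,-1, 0,0,0,0,0,0,-4, 0,0,0,0,0,0,-9, 0,0,0,0,0,0,-14.5, 0,0,0,0,0,0,-20, 0,0,0,0,0,0,-25.5, 0,0,0,0,0,0,-31, 0,0,0,0,0,0,-36, 0,0,0,0,0,0,-40, 0,0,0,0,0,0,-43, 0,0,0,0,0,0,-44.7, 0,0,0,0,0,0,-44.7]'; python3 -m jog '[0,0,0,0,0,0,0,0,0,0,0,0,0,0,0,0,0,0,0,0,0]'; python3 go.py 0.485 0.1275 0.2265 3.0916 1
python3 - <<'E'
from h import *
s=grab('scene');w=grab('wrist')
psi=.05;n=np.array([psi,1,0])/np.hypot(1,psi);r=np.array([n[1],-n[0],0]);u=np.array([0,0,1.])
c0=np.array([.485,.128,.2237])
z=cv2.resize(s['frame'][130:230,160:320],None,fx=5,fy=5,interpolation=2)
P=[c0-.004*r+sx*.073*n+sz*.035*u for sx,sz in((1,1),(-1,1),(-1,-1),(1,-1))]
p=((proj(s,np.array(P))-[160,130]+.5)*5).astype(int);cv2.polylines(z,[p],True,(0,0,255),1)
cv2.imwrite('pics/s5.png',z);cv2.imwrite('pics/w5.png',w['frame']);print(arm.state()['dq'].round(4))
E
```

```text
clock: 9.65
tcp_pos: [0.485, 0.1284, 0.2258]
orientation: [0.025, 1.0, -0.001, 0.001]
force: [-0.8, 0.4, -0.7]
width: 0.007
clock: 9.9
tcp_pos: [0.485, 0.1284, 0.2257]
orientation: [0.025, 1.0, -0.001, 0.001]
force: [-0.1, -0.4, -1.2]
width: 0.0068
yaw 3.092 shift [-0.0001 -0.0009 -0.0008] rot [-0.13  0.1   0.01]
now yaw 3.092 pos [0.485  0.1284 0.2257] q [ 0.113  0.24  -0.326  1.003 -0.003 -1.408] 9.9 0.006826934022143634
[ 0.0014 -0.0013  0.0005  0.0006  0.0001 -0.0017]
```

View pics/s5.png

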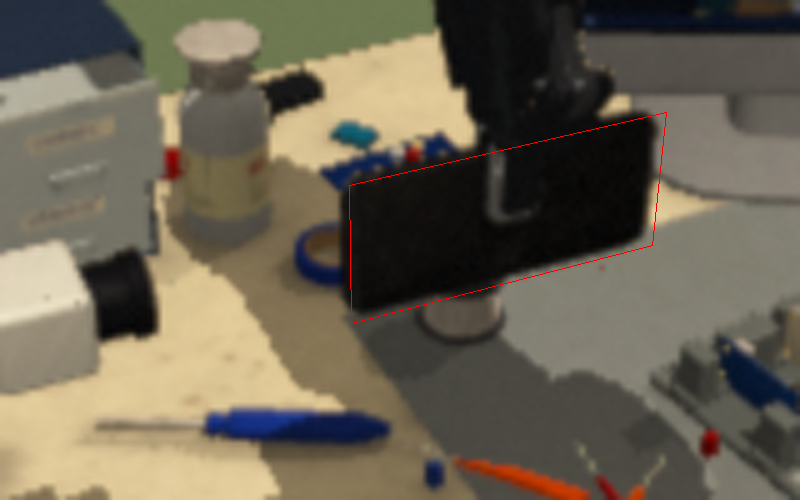

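View pics/w5.png

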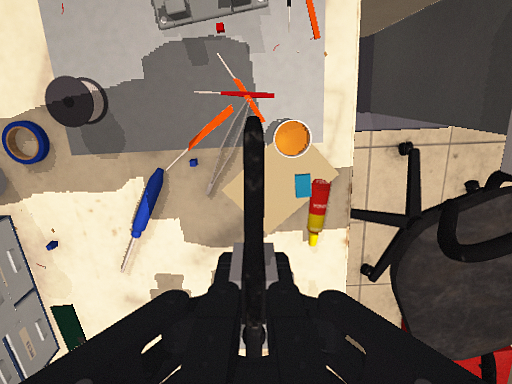

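The phone is level and end-on to the lens, within about 4 mm of the drawn outline, and the arm is still. The bench items look undisturbed, so I'm handing in.

```bash
python3 -c "
from cell import arm
arm.job_done(); print(arm.state()['clock'])"
```

```text
the job is handed in; nothing more can be done
the job is handed in; nothing more can be done
```

I lifted the phone out of the rack and held it screen-on to the inspection camera, then gave it a quarter turn so a short end points at the lens. I handed the job in at about 10 s of the 35 s limit, with the phone still held steady. No verdict was reported.

- **Screen-on hold:** the phone was held still for about 1.5 s at roughly 16 cm from the lens. The drawn outline matched it to within about 2 mm, level and upright.
- **End-on finish:** the tool is about 1 mm from its target and the joint speeds are near zero. The phone matches the drawn outline to within about 4 mm and is level.
- **Surroundings:** wrist force readings stayed at or below about 6 N, and in the last images the bench items looked undisturbed. I did not measure their positions.

Three estimates carry some uncertainty:

- **Lens height:** my estimates ran from 0.221 to 0.225 m, within the 25 mm tolerance.
- **Stand direction:** it came out between 0.034 and 0.063 rad depending on the view. I used 0.05, against a limit of 0.16.
- **Phone tilt:** a rough reading from single corner points suggested up to 0.08 rad. The outline check did not confirm it.

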